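Wind off the sealing-film cassette and take out its used core

TASK

Turn the crank on the cup sealer's film cassette clockwise (seen from above) until the drag suddenly drops away, and stop there: going on for more than half a turn loses the film tail and the red flag pops up. Then lift the freed blue core straight out and stand it upright in the green tray, leaving the metal pan, the juice bottle and the cup where they are.

Things in the scene. Friction and masses are not known exactly. Their poses are not given: they have to be found in the camera images.
- cassette: Closed white film cassette lying flat and fixed on the counter, 150 (x) x 320 (y) x 75 mm high; origin at the centre of its underside, z up. On its flat top deck: the crank towards its -y end, the blue core in a round well towards its +y end, the red flag between them. The film runs wholly inside, out of sight.
- crank_axis (a point): Point on the crank's vertical axis, 115.5 mm above the counter (mid knob). Hub and crank arm stay below 93 mm. While film is wound, moving the knob takes a steady 7 to 12 N (a friction drag, felt only in motion); when the tail comes off it falls at once to about 1 N. How many turns that takes cannot be seen: 1.5 to 3.5. Backwards it may meet a stop.
- knob (a point): Centre of the black upright crank knob, a cylinder of diameter 22 mm, 45 mm tall (93 to 138 mm above the counter), 45 mm from the crank axis; it spins freely on its pin, so held in the fingers it can be led round the circle without turning the hand. It starts anywhere on the circle.
- core_grip (a point): Centre of the grip of the loose blue core (a plastic spool, about 140 g) upright in the well. The grip is a tube of diameter 40 mm: its top is 22 mm above this point; 27 mm below it is a 54 mm collar, level with the deck. The foot (54 mm flange) is 63 mm below. Hidden bolts hold the core down until the film tail is off; then it lifts out freely, straight up by over 45 mm.
- well (a point): Centre of the well's round mouth (diameter 59 mm) in the deck, 75 mm above the counter; the well is 40 mm deep and leaves the core 2 mm of play all round.
- flag (a joint): Small red round flag pin (diameter 12 mm) in the deck between crank and core, near the cassette's -x side. Value in m: 0 down (1.5 mm proud of the deck), 0.010 popped up. It stays down while film is wound and pops up once the crank is turned some 0.65 turn past the point where the drag drops; it does not go back.
- tray: Loose green plastic tray, 150 x 130 mm (x, y) and 35 mm high, walls and floor 4 to 5 mm thick; origin at the centre of its underside. It stands left or right of the cassette.
- pan: Loose empty metal pan, 150 x 130 mm and 60 mm high, on the other side of the cassette; origin at the centre of its underside. A bystander.
- juice: Bystander: orange bottle with yellow cap, diameter 64 mm, 190 mm tall; origin at the centre of its underside.
- cup: Bystander: white open cup, rim diameter 86 mm, 110 mm tall; origin at the centre of its underside.
There are look-alikes about, which are no part of the job. There is more than one size of the tray; the one meant has the size given above.

How it is judged (in metres and radians):
On the way:
1. the core is lifted clear out of the well (its grip 40 mm or more above where it sat) (z of core_grip in the frame of well above 0.063 m), for 0.1 s.
At the end, for the whole second after the job is handed in: The core stands upright (within 0.12 rad) and at rest with its foot on the floor of the level green tray, inside its walls, released; the red flag is still down (under 4 mm) (x of core_grip in the frame of tray between -0.075 and 0.075 m and y of core_grip in the frame of tray between -0.065 and 0.065 m and z of core_grip in the frame of tray between 0.055 and 0.078 m and angle between core_grip's own z axis and vertical below 0.12 rad and angle between tray's own z axis and vertical below 0.1 rad and linear speed of core below 0.03 m/s and value of joint flag below 0.004 m); the robot touches nothing.
It fails at once if the red flag popped up (4 mm or more): the crank went too far (value of joint flag above 0.004 m).
It fails at once if the pan, the bottle or the cup was pushed more than 30 mm (distance of any of pan, juice, cup from where it was at the start of the episode above 0.03 m).
It fails at once if the bottle or the cup was tipped (angle between any of juice, cup's own z axis and vertical above 0.5 rad).
It also fails if it takes over 72 s, if anything falls off the work surface, if the arm or the gripper's body presses on something with over 40 N, if the wrist force passes 120 N, or if a joint passes its speed limit or range.

ROBOT

A 6-joint arm with a two-finger parallel gripper is mounted at the origin on the work surface. World frame = base frame: x ahead of the robot, y to its left, z up, the work surface at z = 0. Lengths are in m, angles in degrees, forces in N, time in s.
With the tool pointing down it reaches from about 0.3 to 0.85 m from the base axis. Payload 4.2 kg.
Tool frame: the origin (TCP) lies on the front face of the gripper's body, between the roots of the fingers; the fingertips stand 78 mm ahead of it and the grasp point (between the pads) lies 60 mm ahead of it; x points along the fingers, y is the direction in which the jaws open and shut, and the axes are right-handed (so a half turn about x gives the same grasp; the last joint's range is limited). The gripper opens to 91 mm and grips with 3 to 60 N. Pads are 32 mm wide; open, the fingers measure 118 mm over their backs; the gripper's body (76 mm by 178 mm) begins 60 mm behind the grasp point.
Start: joints at [-67.609, 18.312, 89.639, -0, 72.044, -1.146], TCP at [0.23, -0.527, 0.292] pointing down, gripper open.
Joint ranges: [-177.97, 177.97], [-48.28, 115.42], [12.27, 149.76], [-77.06, 257.06], [2.81, 150.46], [-146.56, 146.56]. Speed limits (degrees/s): [147.25, 147.25, 180, 180, 180, 180].

INTERFACE

Orientations are given as a 3x3 rotation matrix whose columns are the frame's x, y, z axes.
In Python, from cell import readout, imaging, workorder, models gives the robot as it stands.
- The arm moves only by the tool arm_command, never from a script. Its arguments are lists of equal length, an entry for each row: "grip": the gripper's target within -1 to 1 (fully open at 1, half-way at 0, shut at -1); "travel": the shift along the tool's x, y, z in mm, a list of three; "dr": the turn, a rotation vector about the tool's x, y, z in rad, a list of three. A call has exactly 5 rows; each row is the pose to reach, as a shift and turn from the pose commanded when the call began, along the tool's axes at that moment; what a row does not reach only later rows make up. A row lasts 1/8 s, in which the tool goes at most 62.5 mm and 10.7 degrees, less where a joint would pass 70% of its speed; a pose out of reach is approached as far as the arm can. A call with a gripper value outside its range is refused whole. The fingers move at their own pace and stop on an object; "squeeze" is the grip in N (left out, the last holds). Time passes only in rows, so rows that repeat a pose let the fingers close, or fill a call up. It gives the time, the measured TCP pose, the force and the opening at its end, in the units of the state.
- readout.state(): the state, without advancing time (a new reading comes with each control period).
- imaging.grab_frame(name): name is "scene" or "top"; returns a dict with "image" (420x560x3 uint8, blue, green, red), "fx", "fy", "cx", "cy" (pixels), "distortion" ([k1, k2, p1, p2, k3] as OpenCV has them; the pictures are not rectified), "cam_to_world" (4x4, takes a point from camera to world coordinates). Camera axes: x right, y down, z forward; pixel columns grow to the right and rows downward; lengths in m; the calibration is good to about 2 mm. A picture is of the moment at which its call begins. There is no depth.
- workorder.job_done(): hands the job in, once; it reports no verdict.
Trained networks look in a picture, given as the dict that the camera call returned (one of the last four; its "shot" number tells which), for a name from the list of things; names that differ only in an ending like _2 or _b are one class to them, and where a whole thing is asked for, a point or a joint stands for the part that bears it (a point fixed in the world has none). Each returns a list of dicts, best first, with "p" (0 to 1); they miss things now and then, are a little off and sometimes report something else, mostly with a low value. They report only what shows in the picture. A call takes as long as a camera call. They do not tell look-alikes from the thing itself.
- models.search_frame(picture, thing): "centre" ([column, row] in pixels, amid what is visible of it).
- models.outline_of(picture, thing): "region" (420x560 bool, what is visible of it) and "centre" ([column, row] in pixels, amid what is visible of it).
- models.pinpoint(picture, thing): "centre" ([column, row] in pixels: a listed point, or the origin of a listed thing).
The state is a dict: "clock": time; "q": joint angles; "joint_velocities": joint speeds; "tau": joint torques, N m; "position": TCP position; "orientation": TCP orientation; "contact_force": force on the tool from outside, world axes, zero at the start; "wrist_torque": the same for the moment, N m; "width": opening from 0.0 (shut) to 1.0 (fully open).
Only numpy, scipy, OpenCV 4.12 (cv2) and the standard library are available. Lean on these libraries where they do the work, as an engineer would, in place of code of your own. Each camera call takes 0.05 s, during which the arm holds its last target. There are 200 camera calls.

## Working session

There is one attempt and no reset: what is moved stays moved. The work goes in short steps, Python scripts to look and compute and a tool call to move; the robot and the scene stay as the last step left them, time stands still between calls to the robot, and variables do not carry over. Pictures are saved under pics/ and viewed, about 8 in all and at most 12, crops included, and the job is handed in when it is done.

Besides the shell and the picture viewer there is one more tool, called after "Emit:" by a JSON object that holds its "op" and its "data". arm_command: Moves the arm, as the interface text tells. Its arguments: {"type":"object","properties":{"grip":{"type":"array","items":{"type":"number"}},"travel":{"type":"array","items":{"type":"array","items":{"type":"number"}}},"dr":{"type":"array","items":{"type":"array","items":{"type":"number"}}},"squeeze":{"type":"number"}},"required":["grip","travel","dr"]}

```bash
ls; mkdir -p pics; cat > h.py <<'E'
import numpy as np, cv2
from cell import readout, imaging, workorder, models
def ray(f,px):
    K=np.array([[f["fx"],0,f["cx"]],[0,f["fy"],f["cy"]],[0,0,1]])
    u=cv2.undistortPoints(np.array([[px]],float),K,np.array(f["distortion"],float))[0,0]
    T=np.array(f["cam_to_world"]); return T[:3,3],T[:3,:3]@np.array([u[0],u[1],1])
def at_z(f,px,z):
    o,d=ray(f,px); return o+d*(z-o[2])/d[2]
def st():
    s=readout.state(); print(round(s["clock"],3),np.round(s["position"],4),"F",np.round(s["contact_force"],1),"w",round(s["width"],3),"q",np.round(s["q"],1)); return s
E
python3 - <<'E'
from h import *
s=st(); print(np.round(s["orientation"],3))
Z=dict(cassette=0,crank_axis=.1155,knob=.1155,core_grip=.102,well=.075,tray=0,pan=0,juice=0,cup=0)
for c in("scene","top"):
    f=imaging.grab_frame(c); cv2.imwrite(f"pics/{c}0.png",f["image"])
    print(c,np.round(f["cam_to_world"],2).tolist())
    for n,z in Z.items():
        for r in models.pinpoint(f,n)[:3]: print(n,round(r["p"],2),np.round(r["centre"]),np.round(at_z(f,r["centre"],z),4))
E
```

```text
pics
0.0 [ 0.2295 -0.5268  0.2914] F [-0.4  0.5  0.7] w 1.001 q [-67.6  18.4  89.7   0.   72.   -1.1]
[[-0.001  0.399 -0.917]
 [ 0.002 -0.917 -0.399]
 [-1.    -0.002 -0.   ]]
scene [[0.83, 0.35, -0.43, 1.02], [0.56, -0.5, 0.66, -0.74], [0.01, -0.79, -0.61, 0.87], [0.0, 0.0, 0.0, 1.0]]
cassette 0.84 [295. 251.] [0.5662 0.0437 0.    ]
crank_axis 0.64 [281. 241.] [ 0.5752 -0.0467  0.1155]
knob 0.69 [266. 235.] [ 0.5287 -0.0528  0.1155]
core_grip 0.78 [309. 211.] [0.5628 0.1209 0.102 ]
well 0.65 [310. 216.] [0.5618 0.1332 0.075 ]
tray 0.88 [316. 191.] [0.4674 0.3443 0.    ]
tray 0.75 [325. 162.] [0.3942 0.5377 0.    ]
tray 0.71 [262. 200.] [0.3376 0.1932 0.    ]
pan 0.82 [168. 318.] [ 0.4317 -0.3449 -0.    ]
juice 0.75 [363. 198.] [0.6219 0.4022 0.    ]
cup 0.96 [227. 368.] [ 0.6417 -0.3691  0.    ]
top [[-0.01, -0.99, 0.11, 0.36], [-1.0, 0.01, 0.01, 0.05], [-0.01, -0.11, -0.99, 1.56], [0.0, 0.0, 0.0, 1.0]]
cassette 0.56 [290. 206.] [0.5668 0.0416 0.    ]
crank_axis 0.66 [324. 202.] [ 0.5628 -0.0484  0.1155]
knob 0.53 [325. 220.] [ 0.5138 -0.0506  0.1155]
core_grip 0.87 [261. 206.] [0.5566 0.1219 0.102 ]
well 0.96 [260. 205.] [0.5604 0.1246 0.075 ]
tray 0.91 [242. 290.] [0.3278 0.1819 0.    ]
tray 0.84 [123. 264.] [0.4075 0.5262 0.    ]
tray 0.57 [185. 243.] [0.4639 0.3466 0.    ]
pan 0.85 [426. 252.] [ 0.428  -0.3475  0.    ]
juice 0.86 [169. 189.] [0.6231 0.3943 0.    ]
cup 0.65 [431. 179.] [ 0.6419 -0.3707  0.    ]
cup 0.35 [166. 190.] [0.6185 0.4022 0.    ]
```

View pics/top0.png

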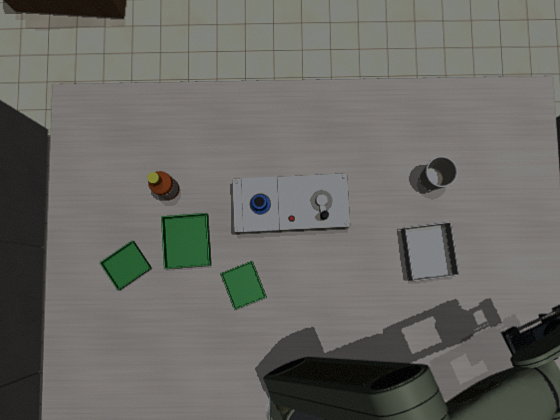

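View pics/scene0.png

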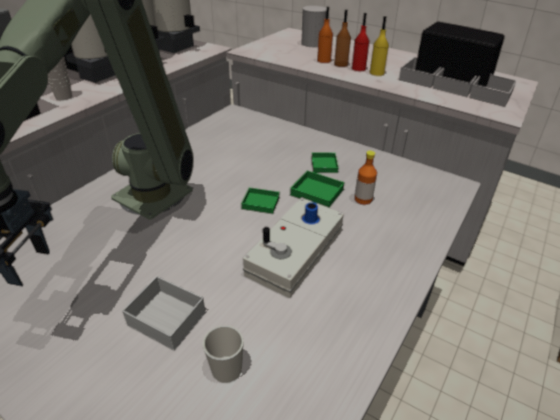

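```bash
python3 - <<'E'
from h import *
for c in("top","scene"):
    f=imaging.grab_frame(c)
    for n,z in(("tray",.035),("cassette",.075),("knob",.1155),("core_grip",.102)):
        for r in models.outline_of(f,n)[:3]:
            m=r["region"].astype(np.uint8)
            cs=max(cv2.findContours(m,0,2)[0],key=cv2.contourArea)
            b=cv2.boxPoints(cv2.minAreaRect(cs))
            P=np.array([at_z(f,p,z)[:2] for p in b])
            print(c,n,round(r["p"],2),np.round(r["centre"]),"sides",np.round([np.linalg.norm(P[0]-P[1]),np.linalg.norm(P[1]-P[2])],3),"ctr",P.mean(0).round(3),P.round(3).tolist())
E
```

```text
top tray 0.76 [122. 267.] sides [0.118 0.102] ctr [0.402 0.509] [[0.411, 0.587], [0.476, 0.488], [0.392, 0.431], [0.328, 0.529]]
top tray 0.72 [244. 287.] sides [0.097 0.11 ] ctr [0.342 0.176] [[0.376, 0.241], [0.41, 0.15], [0.307, 0.111], [0.274, 0.201]]
top tray 0.61 [184. 241.] sides [0.137 0.151] ctr [0.469 0.338] [[0.541, 0.412], [0.548, 0.276], [0.397, 0.265], [0.39, 0.401]]
top cassette 0.97 [291. 206.] sides [0.322 0.158] ctr [0.564 0.04 ] [[0.638, 0.204], [0.649, -0.118], [0.49, -0.122], [0.479, 0.196]]
top core_grip 0.62 [260. 205.] sides [0.046 0.049] ctr [0.558 0.125] [[0.583, 0.148], [0.582, 0.102], [0.533, 0.102], [0.534, 0.148]]
scene tray 0.79 [317. 187.] sides [0.184 0.196] ctr [0.478 0.322] [[0.421, 0.226], [0.35, 0.396], [0.545, 0.414], [0.596, 0.25]]
scene tray 0.6 [324. 161.] sides [0.15  0.107] ctr [0.417 0.489] [[0.413, 0.394], [0.337, 0.524], [0.424, 0.585], [0.494, 0.451]]
scene cassette 0.71 [294. 246.] sides [0.442 0.243] ctr [0.575 0.023] [[0.51, -0.167], [0.438, 0.269], [0.667, 0.187], [0.686, -0.196]]
scene core_grip 0.71 [310. 214.] sides [0.052 0.103] ctr [0.568 0.114] [[0.521, 0.143], [0.563, 0.173], [0.614, 0.083], [0.575, 0.055]]
```

The top view shows the cassette at about (291,204), with the core at (260,204), the flag at (292,218), the hub at (321,201) and the knob at (324,214). Of the three green trays, the 150x130 one is the large one at (187,241). The pan is at (428,252), the bottle at (163,185) and the cup at (437,175). Next I'll triangulate the key points.

```bash
cat >> h.py <<'E'
def tri(n,k=4,zsel=None):
    L=[]
    for c in("top","scene"):
        for _ in range(k):
            f=imaging.grab_frame(c); r=models.pinpoint(f,n)
            if r: L.append((c,)+ray(f,r[0]["centre"]))
    A=[];b=[]
    for c,o,d in L:
        d=d/np.linalg.norm(d); P=np.eye(3)-np.outer(d,d); A.append(P); b.append(P@o)
    x=np.linalg.lstsq(np.vstack(A),np.hstack(b),rcond=None)[0]
    if zsel:
        for c in("top","scene"): print("  ",c,np.round([ (o+d*(zsel-o[2])/d[2])[:2] for cc,o,d in L if cc==c],4).tolist())
    return x
E
python3 - <<'E'
from h import *
for n,z in(("crank_axis",.1155),("knob",.1155),("core_grip",.102),("well",.075)): print(n,tri(n,3,z).round(4))
R=readout.state()["orientation"]; R=np.array(R)
print((R.T@(np.array([.52,-.052,.29])-readout.state()["position"])).round(4))
E
```

```text
top [[0.5672, -0.0436], [0.5569, 0.1169], [0.5564, -0.0445]]
   scene [[0.5804, -0.0407], [0.581, -0.0474], [0.5772, -0.042]]
crank_axis [0.5602 0.0012 0.0796]
   top [[0.5186, -0.0552], [0.5108, -0.0548], [0.5165, -0.0536]]
   scene [[0.5244, -0.0424], [0.5199, -0.0431], [0.5183, -0.0516]]
knob [ 0.5189 -0.0514  0.1182]
   top [[0.5611, 0.1164], [0.5554, 0.1211], [0.5513, 0.1214]]
   scene [[0.5597, 0.1216], [0.5207, -0.045], [0.5623, 0.1229]]
core_grip [0.5455 0.1043 0.0811]
   top [[0.5624, 0.1255], [0.5699, 0.1198], [0.5715, 0.1171]]
   scene [[0.5668, 0.1195], [0.5642, 0.1268], [0.5536, 0.1247]]
well [0.5658 0.1195 0.0801]
[ 0.0022 -0.3197 -0.456 ]
```

Emit:
{"op": "arm_command", "data": {"grip": [1,1,1,1,1], "travel": [[0,-32,-46],[0,-64,-91],[0,-96,-137],[5,-128,-182],[10,-160,-228]], "dr": [[-0.116,0,0],[-0.232,0,0],[-0.348,0,0],[-0.464,0,0],[-0.58,0,0]], "squeeze": 50}}

```text
clock: 4.53
position: [0.3755, -0.2879, 0.2824]
orientation: [[0.001, 0.838, -0.545], [-0.001, -0.545, -0.838], [-1.0, 0.001, 0.0]]
contact_force: [-0.0, 0.1, 0.3]
width: 1.0
```

```bash
python3 - <<'E'
from h import *
s=st(); R=np.array(s["orientation"]); print(R.round(3)); print((R.T@(np.array([.519,-.051,.235])-s["position"])*1000).round(1), np.degrees(np.arctan2(R[1,1],R[0,1])))
E
```

```text
4.525 [ 0.3755 -0.2879  0.2824] F [-0.   0.1  0.3] w 1.0 q [-38.9   9.5 103.2   0.   67.2  -5.8]
[[ 0.001  0.838 -0.545]
 [-0.001 -0.545 -0.838]
 [-1.     0.001  0.   ]]
[  47.4   -8.9 -276.9] -33.03417579983007
```

Emit:
{"op": "arm_command", "data": {"grip": [1,1,1,1,1], "travel": [[9,-2,-58],[18,-4,-116],[28,-6,-174],[38,-8,-230],[46,-9,-276]], "dr": [[-0.116,0,0],[-0.232,0,0],[-0.348,0,0],[-0.464,0,0],[-0.577,0,0]]}}

```text
clock: 5.15
position: [0.5193, -0.0516, 0.236]
orientation: [[0.0, 1.0, 0.002], [-0.0, 0.002, -1.0], [-1.0, 0.0, 0.0]]
contact_force: [0.9, 0.1, 0.7]
width: 1.001
```

```bash
python3 - <<'E'
from h import *
s=st(); R=np.array(s["orientation"]); print(R.round(3))
print(tri("knob",2,.1155).round(4))
f=imaging.grab_frame("scene"); s=st()
cv2.imwrite("pics/s1.png",cv2.resize(f["image"][150:330,180:420],None,fx=3,fy=3,interpolation=cv2.INTER_CUBIC))
E
```

```text
5.15 [ 0.5193 -0.0516  0.236 ] F [0.9 0.1 0.7] w 1.001 q [ -6.9  16.1 101.5  -0.   62.4  -7. ]
[[ 0.     1.     0.002]
 [-0.     0.002 -1.   ]
 [-1.     0.     0.   ]]
   top [[0.5524, 0.1258]]
   scene [[0.5298, -0.0421], [0.5247, -0.055]]
[0.497  0.0698 0.0245]
5.6 [ 0.5181 -0.0547  0.2366] F [0.2 0.  0.2] w 0.996 q [ -7.3  16.  101.6  -0.   62.4  -7. ]
```

View pics/s1.png

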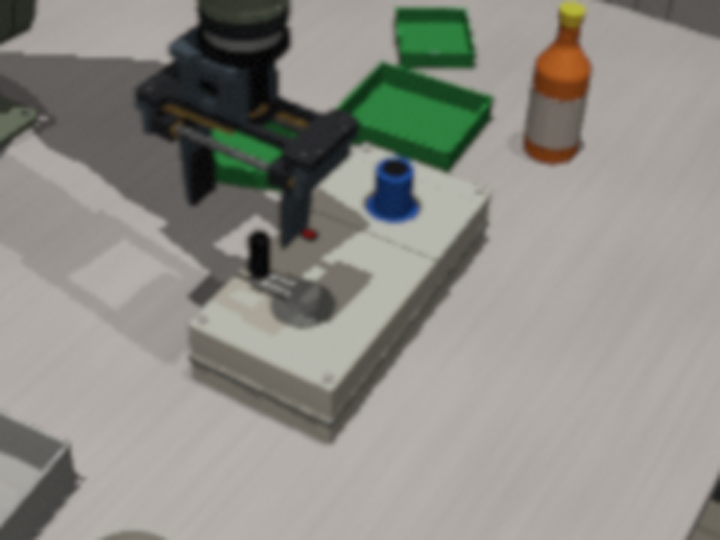

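The picture shows the knob in the crop at (259,255), standing under the open fingers and between them. The core stands in its well at (393,190), the flag is at (309,235), and the path down is clear. I'll lower the hand and close it gently.

Emit:
{"op": "arm_command", "data": {"grip": [1,1,1,-1,-1], "travel": [[25,2,-3],[50,2,-3],[61,2,-3],[61,2,-3],[61,2,-3]], "dr": [[0,0,0],[0,0,0],[0,0,0],[0,0,0],[0,0,0]], "squeeze": 10}}

```text
clock: 6.22
position: [0.521, -0.0509, 0.1762]
orientation: [[0.002, 1.0, -0.003], [-0.0, -0.003, -1.0], [-1.0, 0.002, 0.0]]
contact_force: [-0.1, 1.0, -0.5]
width: 0.811
```

Emit:
{"op": "arm_command", "data": {"grip": [-1,-1,-1,-1,-1], "travel": [[0,0,0],[0,0,0],[0,0,0],[0,0,0],[0,0,0]], "dr": [[0,0,0],[0,0,0],[0,0,0],[0,0,0],[0,0,0]]}}

```text
clock: 6.85
position: [0.5254, -0.0508, 0.1756]
orientation: [[0.014, 1.0, -0.003], [-0.001, -0.003, -1.0], [-1.0, 0.014, 0.001]]
contact_force: [18.4, 0.3, -15.9]
width: 0.264
```

Emit:
{"op": "arm_command", "data": {"grip": [-1,-1,-1,-1,-1], "travel": [[0,3,0],[0,6,0],[0,7,0],[0,7,0],[0,7,0]], "dr": [[0,0,0],[0,0,0],[0,0,0],[0,0,0],[0,0,0]]}}

```text
clock: 7.48
position: [0.5279, -0.0508, 0.1756]
orientation: [[0.002, 1.0, -0.003], [-0.0, -0.003, -1.0], [-1.0, 0.002, 0.0]]
contact_force: [3.4, -1.3, 0.4]
width: 0.236
```

The knob is held at about (0.528, -0.051), with width 22 mm. I'll start clockwise, which takes it from -x towards +y.

Emit:
{"op": "arm_command", "data": {"grip": [-1,-1,-1,-1,-1], "travel": [[0,1,-9],[0,3,-19],[0,6,-27],[0,12,-35],[0,18,-41]], "dr": [[0,0,0],[0,0,0],[0,0,0],[0,0,0],[0,0,0]], "squeeze": 40}}

```text
clock: 8.1
position: [0.5462, -0.0098, 0.1754]
orientation: [[0.001, 1.0, -0.001], [-0.002, -0.001, -1.0], [-1.0, 0.001, 0.002]]
contact_force: [1.6, -9.0, 3.3]
width: 0.235
```

Emit:
{"op": "arm_command", "data": {"grip": [-1,-1,-1,-1,-1], "travel": [[0,13,-5],[0,27,-8],[0,41,-6],[0,54,0],[0,64,10]], "dr": [[0,0,0],[0,0,0],[0,0,0],[0,0,0],[0,0,0]]}}

```text
clock: 8.72
position: [0.6083, -0.0182, 0.1754]
orientation: [[-0.005, 1.0, -0.003], [0.002, -0.003, -1.0], [-1.0, -0.005, -0.002]]
contact_force: [-5.4, 0.6, 7.7]
width: 0.233
```

```bash
python3 - <<'E'
from h import *
st();f=imaging.grab_frame("top");st()
from scipy.optimize import least_squares
P=np.array([[.5283,-.0508],[.5462,-.0098],readout.state()["position"][:2]])
r=least_squares(lambda c:np.hypot(*(P-c).T)-.045,[.573,-.046]);print(r.x,r.fun)
E
```

```text
8.725 [ 0.6083 -0.0182  0.1754] F [-5.4  0.6  7.7] w 0.233 q [-2.9 26.6 94.4  0.1 59.3 -2.8]
8.775 [ 0.6096 -0.02    0.1754] F [-0.7 -5.2  6.5] w 0.236 q [-3.  26.7 94.3 -0.  59.2 -2.8]
[ 0.57296975 -0.04601702] [-7.49121578e-05  3.65644831e-05 -6.46533377e-05]
```

Emit:
{"op": "arm_command", "data": {"grip": [-1,-1,-1,-1,-1], "travel": [[0,6,12],[0,8,26],[0,6,40],[0,0,52],[0,-9,62]], "dr": [[0,0,0],[0,0,0],[0,0,0],[0,0,0],[0,0,0]]}}

```text
clock: 9.4
position: [0.6005, -0.0823, 0.1755]
orientation: [[0.001, 1.0, -0.003], [0.0, -0.003, -1.0], [-1.0, 0.001, -0.0]]
contact_force: [2.3, 3.0, 5.2]
width: 0.233
```

```bash
python3 - <<'E'
from h import *
for k in range(4):
    s=st();print(np.round(s["tau"],2),np.round(s["wrist_torque"],2)); imaging.grab_frame("top")
E
```

```text
9.4 [ 0.6005 -0.0823  0.1755] F [2.3 3.  5.2] w 0.233 q [-8.9 26.3 95.   0.  58.7 -8.7]
[ -0.81 -42.44 -18.07  -0.84   0.66   0.12] [ 0.66 -0.44  0.03]
9.45 [ 0.5984 -0.0838  0.1754] F [-2.7 -3.5  7.6] w 0.234 q [-9.  26.2 95.1 -0.1 58.8 -8.8]
[  3.92 -39.83 -18.92   1.36  -0.39  -0.04] [-0.43  0.14 -0.  ]
9.5 [ 0.5983 -0.0838  0.1755] F [-1.4 -3.5  6.5] w 0.233 q [-9.  26.2 95.1 -0.2 58.8 -8.7]
[  1.52 -41.87 -18.4    0.83  -0.16  -0.06] [-0.45  0.1  -0.02]
9.55 [ 0.5983 -0.0837  0.1755] F [-1.  -3.2  7.2] w 0.234 q [-9.  26.2 95.1 -0.2 58.9 -8.7]
[ 1.860e+00 -4.181e+01 -1.847e+01  9.300e-01 -1.900e-01 -1.000e-02] [-0.54  0.15  0.03]
```

Emit:
{"op": "arm_command", "data": {"grip": [-1,-1,-1,-1,-1], "travel": [[0,-12,6],[0,-26,8],[0,-40,6],[0,-53,0],[0,-63,-10]], "dr": [[0,0,0],[0,0,0],[0,0,0],[0,0,0],[0,0,0]]}}

```text
clock: 10.22
position: [0.536, -0.0724, 0.1755]
orientation: [[-0.0, 1.0, -0.003], [-0.002, -0.003, -1.0], [-1.0, -0.0, 0.002]]
contact_force: [3.1, -1.5, 4.2]
width: 0.237
```

```bash
cat >> h.py <<'E'
def drag():
    C=np.array([.573,-.046])
    for k in range(3):
        s=readout.state(); p=np.array(s["position"][:2])-C; r=np.hypot(*p); th=np.arctan2(p[1],p[0])
        F=np.array(s["contact_force"][:2]); t=np.array([np.sin(th),-np.cos(th)])
        print(round(s["clock"],2),np.round(s["position"],4),"th",round(np.degrees(th),1),"r",round(r*1000,1),"Ft",round(F@t,1),"Fr",round(F@p/r,1),"Fz",round(s["contact_force"][2],1),"w",round(s["width"],3))
        if k<2: imaging.grab_frame("top")
E
python3 -c "from h import *;drag()"
```

```text
10.22 [ 0.536  -0.0724  0.1755] th -144.5 r 45.4 Ft -3.1 Fr -1.6 Fz 4.2 w 0.237
10.28 [ 0.5347 -0.0705  0.1754] th -147.4 r 45.4 Ft 3.3 Fr -0.2 Fz 9.2 w 0.237
10.32 [ 0.5348 -0.0705  0.1754] th -147.3 r 45.3 Ft 3.0 Fr -0.1 Fz 8.0 w 0.231
```

Emit:
{"op": "arm_command", "data": {"grip": [-1,-1,-1,-1,-1], "travel": [[0,-7,-12],[0,-9,-26],[0,-7,-40],[0,-1,-52],[0,9,-62]], "dr": [[0,0,0],[0,0,0],[0,0,0],[0,0,0],[0,0,0]]}}

```text
clock: 10.95
position: [0.5458, -0.0102, 0.1754]
orientation: [[-0.002, 1.0, -0.001], [-0.003, -0.001, -1.0], [-1.0, -0.002, 0.003]]
contact_force: [1.8, -8.2, 5.2]
width: 0.231
```

```bash
python3 -c "from h import *;drag()"
```

```text
10.95 [ 0.5458 -0.0102  0.1754] th 127.3 r 45.0 Ft -3.6 Fr -7.6 Fz 5.2 w 0.231
11.0 [ 0.5477 -0.009   0.1755] th 124.3 r 44.8 Ft 3.4 Fr -3.1 Fz 3.6 w 0.233
11.05 [ 0.5476 -0.0091  0.1754] th 124.5 r 44.8 Ft 3.1 Fr -3.5 Fz 4.5 w 0.236
```

Emit:
{"op": "arm_command", "data": {"grip": [-1,-1,-1,-1,-1], "travel": [[0,12,-6],[0,26,-9],[0,40,-7],[0,53,-1],[0,63,8]], "dr": [[0,0,0],[0,0,0],[0,0,0],[0,0,0],[0,0,0]]}}

```text
clock: 11.68
position: [0.6074, -0.0169, 0.1753]
orientation: [[-0.007, 1.0, -0.003], [0.002, -0.003, -1.0], [-1.0, -0.007, -0.002]]
contact_force: [-3.4, 0.7, 10.5]
width: 0.232
```

```bash
python3 -c "from h import *;drag()"
```

```text
11.68 [ 0.6074 -0.0169  0.1753] th 40.2 r 45.0 Ft -2.7 Fr -2.2 Fz 10.5 w 0.232
11.72 [ 0.6088 -0.0187  0.1753] th 37.4 r 45.0 Ft 2.3 Fr -2.9 Fz 8.8 w 0.23
11.78 [ 0.6087 -0.0186  0.1753] th 37.5 r 45.0 Ft 2.3 Fr -1.1 Fz 8.8 w 0.23
```

Emit:
{"op": "arm_command", "data": {"grip": [-1,-1,-1,-1,-1], "travel": [[0,1.6,2.8],[0,3.3,5.5],[0,4.7,8.3],[0,5.9,11.2],[0,6.9,14.1]], "dr": [[0,0,0],[0,0,0],[0,0,0],[0,0,0],[0,0,0]]}}

```text
clock: 12.4
position: [0.6151, -0.0303, 0.1754]
orientation: [[-0.003, 1.0, -0.004], [0.003, -0.004, -1.0], [-1.0, -0.003, -0.003]]
contact_force: [0.4, 4.9, 8.1]
width: 0.236
```

```bash
python3 -c "from h import *;drag()"
```

```text
12.4 [ 0.6151 -0.0303  0.1754] th 20.5 r 44.9 Ft -4.4 Fr 2.1 Fz 8.1 w 0.236
12.45 [ 0.6153 -0.0309  0.1754] th 19.7 r 44.9 Ft -0.9 Fr 0.9 Fz 7.7 w 0.233
12.5 [ 0.6153 -0.031   0.1754] th 19.5 r 44.9 Ft -0.3 Fr 1.0 Fz 7.8 w 0.235
```

Emit:
{"op": "arm_command", "data": {"grip": [-1,-1,-1,-1,-1], "travel": [[0,2,14],[0,-0.5,28],[0,-7,40.3],[0,-17,50],[0,-30,56]], "dr": [[0,0,0],[0,0,0],[0,0,0],[0,0,0],[0,0,0]]}}

```text
clock: 13.12
position: [0.5874, -0.0889, 0.1756]
orientation: [[0.004, 1.0, -0.003], [-0.002, -0.003, -1.0], [-1.0, 0.004, 0.002]]
contact_force: [5.8, -3.4, 4.4]
width: 0.234
```

```bash
python3 -c "from h import *;drag()"
```

```text
13.12 [ 0.5874 -0.0889  0.1756] th -71.4 r 45.2 Ft -4.4 Fr 5.1 Fz 4.4 w 0.234
13.18 [ 0.5846 -0.0897  0.1755] th -75.1 r 45.2 Ft 3.2 Fr 7.2 Fz 9.2 w 0.234
13.22 [ 0.5846 -0.0897  0.1755] th -75.1 r 45.2 Ft 2.2 Fr 7.6 Fz 6.0 w 0.232
```

Emit:
{"op": "arm_command", "data": {"grip": [-1,-1,-1,-1,-1], "travel": [[0,-14,3],[0,-28,0.5],[0,-40.5,-6.5],[0,-50.5,-17],[0,-56.5,-30]], "dr": [[0,0,0],[0,0,0],[0,0,0],[0,0,0],[0,0,0]]}}

```text
clock: 13.85
position: [0.5292, -0.0578, 0.1755]
orientation: [[0.0, 1.0, -0.003], [-0.001, -0.003, -1.0], [-1.0, 0.0, 0.001]]
contact_force: [5.8, -2.6, 4.6]
width: 0.237
```

```bash
python3 -c "from h import *;drag()"
```

```text
13.85 [ 0.5292 -0.0578  0.1755] th -164.9 r 45.3 Ft -4.1 Fr -5.0 Fz 4.6 w 0.237
13.9 [ 0.5287 -0.0559  0.1754] th -167.4 r 45.4 Ft 2.1 Fr -2.6 Fz 6.3 w 0.234
13.95 [ 0.5288 -0.056   0.1754] th -167.2 r 45.3 Ft 2.5 Fr -0.7 Fz 6.8 w 0.234
```

Emit:
{"op": "arm_command", "data": {"grip": [-1,-1,-1,-1,-1], "travel": [[0,-1.5,-13.5],[0,1,-27.5],[0,8,-40],[0,18,-49.5],[0,30.5,-55.5]], "dr": [[0,0,0],[0,0,0],[0,0,0],[0,0,0],[0,0,0]]}}

```text
clock: 14.58
position: [0.5592, -0.0033, 0.1753]
orientation: [[-0.004, 1.0, -0.001], [-0.003, -0.001, -1.0], [-1.0, -0.004, 0.003]]
contact_force: [-1.4, -8.8, 8.5]
width: 0.234
```

```bash
python3 -c "from h import *;drag()"
```

```text
14.57 [ 0.5592 -0.0033  0.1753] th 107.9 r 44.9 Ft -4.0 Fr -7.9 Fz 8.5 w 0.234
14.62 [ 0.5616 -0.0027  0.1754] th 104.8 r 44.8 Ft 3.1 Fr -4.3 Fz 4.3 w 0.232
14.68 [ 0.5615 -0.0027  0.1754] th 104.9 r 44.8 Ft 3.0 Fr -3.6 Fz 5.8 w 0.234
```

Emit:
{"op": "arm_command", "data": {"grip": [-1,-1,-1,-1,-1], "travel": [[0,13.5,-1.5],[0,27.5,1],[0,40,7.5],[0,50,17.5],[0,56,30]], "dr": [[0,0,0],[0,0,0],[0,0,0],[0,0,0],[0,0,0]]}}

```text
clock: 15.3
position: [0.6157, -0.032, 0.1754]
orientation: [[-0.003, 1.0, -0.003], [0.001, -0.003, -1.0], [-1.0, -0.003, -0.001]]
contact_force: [-0.7, 0.9, 8.4]
width: 0.237
```

```bash
python3 -c "from h import *;drag()"
```

```text
15.3 [ 0.6157 -0.032   0.1754] th 18.1 r 45.0 Ft -1.1 Fr -0.4 Fz 8.4 w 0.237
15.35 [ 0.6163 -0.0338  0.1754] th 15.8 r 45.0 Ft 1.8 Fr 1.4 Fz 8.0 w 0.236
15.4 [ 0.6161 -0.0333  0.1754] th 16.4 r 44.9 Ft 0.8 Fr 1.3 Fz 8.0 w 0.236
```

Emit:
{"op": "arm_command", "data": {"grip": [-1,-1,-1,-1,-1], "travel": [[0,0.8,2.6],[0,1.3,5],[0,1.7,7.2],[0,1.9,9.6],[0,2,12]], "dr": [[0,0,0],[0,0,0],[0,0,0],[0,0,0],[0,0,0]]}}

```text
clock: 16.02
position: [0.6179, -0.044, 0.1755]
orientation: [[-0.001, 1.0, -0.003], [0.001, -0.003, -1.0], [-1.0, -0.001, -0.001]]
contact_force: [2.5, 1.2, 7.1]
width: 0.229
```

```bash
python3 -c "from h import *;drag()"
```

```text
16.02 [ 0.6179 -0.044   0.1755] th 2.6 r 45.0 Ft -1.0 Fr 2.5 Fz 7.1 w 0.229
16.07 [ 0.618  -0.0443  0.1755] th 2.2 r 45.0 Ft -0.9 Fr 1.6 Fz 6.9 w 0.23
16.12 [ 0.6179 -0.0442  0.1755] th 2.3 r 45.0 Ft -0.2 Fr 2.6 Fz 7.7 w 0.233
```

The drag fell. Slow-motion tangential force is now about -1.0 N, against -4.4 N in the same test while film was wound. That is about 2.5 turns in all and at most 0.3 turn past the drop. I'll release the knob and rise.

Emit:
{"op": "arm_command", "data": {"grip": [0.2,0.2,0.2,0.2,0.2], "travel": [[0,0,0],[0,0,0],[0,0,0],[-25,0,0],[-75,0,0]], "dr": [[0,0,0],[0,0,0],[0,0,0],[0,0,0],[0,0,0]]}}

```text
clock: 16.75
position: [0.6169, -0.0444, 0.2482]
orientation: [[-0.007, 1.0, -0.003], [0.001, -0.003, -1.0], [-1.0, -0.007, -0.001]]
contact_force: [0.6, -0.4, 0.7]
width: 0.601
```

```bash
python3 - <<'E'
from h import *
st()
for n,z in(("core_grip",.102),("well",.075)): print(n,tri(n,3,z).round(4))
f=imaging.grab_frame("scene")
cv2.imwrite("pics/s2.png",cv2.resize(f["image"][170:300,220:380],None,fx=5,fy=4.6,interpolation=cv2.INTER_CUBIC))
for n in("core_grip","flag","knob"): print(n,[(np.round(r["centre"],1),round(r["p"],2)) for r in models.search_frame(f,n)[:2]])
f=imaging.grab_frame("top")
m=(f["image"][...,0].astype(int)-f["image"][...,2]>60).astype(np.uint8)
n,l,sts,c=cv2.connectedComponentsWithStats(m); print([(sts[i].tolist(),c[i].round(1),at_z(f,c[i],.124).round(4),at_z(f,c[i],.075).round(4)) for i in range(1,n) if sts[i][4]>20])
E
```

```text
16.75 [ 0.6169 -0.0444  0.2482] F [ 0.6 -0.4  0.7] w 0.601 q [-5.2 24.  87.3  0.  69.1 -5. ]
   top [[0.5607, 0.1243], [0.5627, 0.1123]]
   scene [[0.5643, 0.1219], [0.5609, 0.1184], [0.5662, 0.1238]]
core_grip [0.5633 0.1194 0.1029]
   top [[0.5698, 0.1179], [0.5721, 0.119], [0.5695, 0.1312]]
   scene [[0.5687, 0.1163], [0.5591, 0.1337], [0.5554, 0.137]]
well [0.5676 0.121  0.0837]
core_grip []
flag [(array([163.9, 312.6]), 0.23)]
knob [(array([291.7, 248.1]), 0.52)]
[([251, 195, 14, 14, 61], array([257.3, 201.3]), array([0.5652, 0.1295, 0.124 ]), array([0.5721, 0.1323, 0.075 ]))]
```

View pics/s2.png

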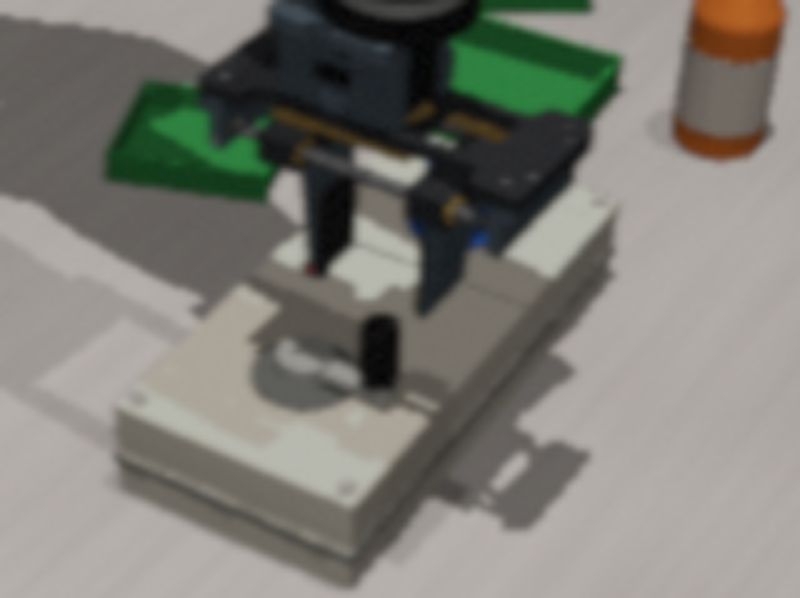

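The picture shows the knob freed at (380,355). The flag is still down, at about (315,270), and the core is half hidden behind the right finger. Next I'll go above the core at about (0.564, 0.121).

Emit:
{"op": "arm_command", "data": {"grip": [1,1,1,1,1], "travel": [[0,-12,-38],[0,-26,-80],[0,-40,-122],[0,-53,-165],[0,-53,-165]], "dr": [[0,0,0],[0,0,0],[0,0,0],[0,0,0],[0,0,0]]}}

```text
clock: 18.82
position: [0.565, 0.123, 0.2504]
orientation: [[-0.0, 1.0, 0.001], [0.0, 0.001, -1.0], [-1.0, -0.0, -0.0]]
contact_force: [0.8, 0.3, -0.2]
width: 0.999
```

```bash
python3 - <<'E'
from h import *
st()
L=[]
for _ in range(3):
    f=imaging.grab_frame("scene"); r=models.pinpoint(f,"core_grip"); L.append([np.round(at_z(f,q["centre"],.102)[:2],4).tolist()+[round(q["p"],2)] for q in r[:1]])
print(L); st()
cv2.imwrite("pics/s3.png",cv2.resize(f["image"][150:280,240:400],None,fx=5,fy=4.6,interpolation=cv2.INTER_CUBIC))
E
```

```text
18.825 [0.565  0.123  0.2504] F [ 0.8  0.3 -0.2] w 0.999 q [11.1 20.3 93.   0.  66.8 11.1]
[[[0.5623, 0.1258, 0.69]], [[0.5713, 0.1222, 0.8]], [[0.5626, 0.119, 0.77]]]
19.125 [0.5663 0.1196 0.2502] F [-0.2  0.6 -0.3] w 1.002 q [10.8 20.3 92.9 -0.  66.7 11.1]
```

View pics/s3.png

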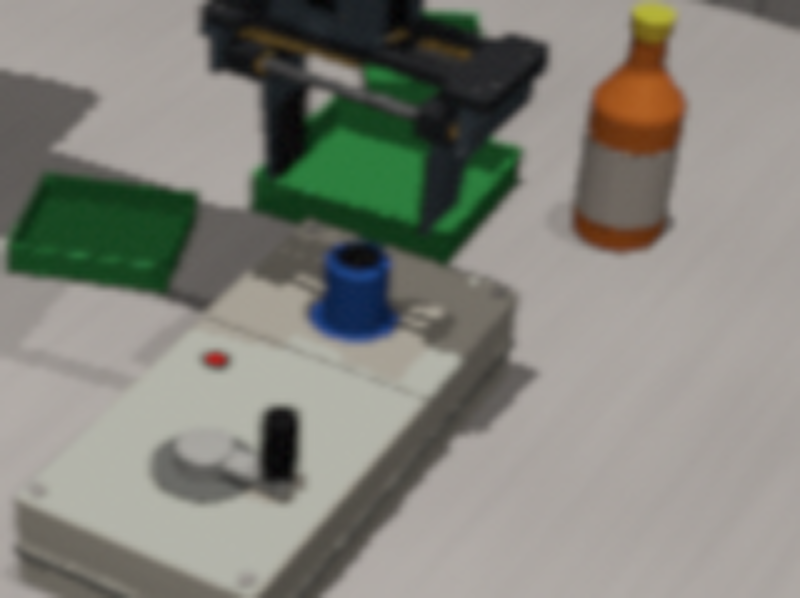

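The core stands centred below the fingers at (357,290). The red flag at (215,358) is flush with the deck. Lowering onto the grip.

Emit:
{"op": "arm_command", "data": {"grip": [1,1,1,-1,-1], "travel": [[40,0,-2],[75,0,-2],[88,0,-2],[88,0,-2],[88,0,-2]], "dr": [[0,0,0],[0,0,0],[0,0,0],[0,0,0],[0,0,0]], "squeeze": 12}}

```text
clock: 19.75
position: [0.5669, 0.1225, 0.1636]
orientation: [[0.003, 1.0, -0.003], [0.0, -0.003, -1.0], [-1.0, 0.003, -0.0]]
contact_force: [0.3, -0.5, -0.4]
width: 0.813
```

Emit:
{"op": "arm_command", "data": {"grip": [-1,-1,-1,-1,-1], "travel": [[0,0,0],[0,0,0],[0,0,0],[0,0,0],[0,0,0]], "dr": [[0,0,0],[0,0,0],[0,0,0],[0,0,0],[0,0,0]]}}

```text
clock: 20.38
position: [0.5662, 0.1227, 0.1625]
orientation: [[0.001, 1.0, -0.003], [0.0, -0.003, -1.0], [-1.0, 0.001, -0.0]]
contact_force: [1.3, 0.1, 1.3]
width: 0.435
```

Emit:
{"op": "arm_command", "data": {"grip": [-1,-1,-1,-1,-1], "travel": [[0,0,0],[0,0,0],[-2,0,0],[-5,0,0],[-8,0,0]], "dr": [[0,0,0],[0,0,0],[0,0,0],[0,0,0],[0,0,0]], "squeeze": 30}}

```text
clock: 21.0
position: [0.5657, 0.1226, 0.1702]
orientation: [[-0.001, 1.0, -0.003], [-0.0, -0.003, -1.0], [-1.0, -0.001, 0.0]]
contact_force: [-0.3, -0.0, -1.5]
width: 0.432
```

Force is only 1.5 N, the core's own weight, so it is free. I'll lift it straight up.

Emit:
{"op": "arm_command", "data": {"grip": [-1,-1,-1,-1,-1], "travel": [[-10,0,0],[-25,0,0],[-45,0,0],[-70,0,0],[-85,0,0]], "dr": [[0,0,0],[0,0,0],[0,0,0],[0,0,0],[0,0,0]]}}

```text
clock: 21.62
position: [0.5664, 0.1227, 0.2576]
orientation: [[0.003, 1.0, -0.003], [0.001, -0.003, -1.0], [-1.0, 0.003, -0.001]]
contact_force: [0.5, 0.2, -1.3]
width: 0.434
```

```bash
python3 - <<'E'
from h import *
for c,z in(("top",0),("scene",0)):
    for _ in range(3):
        f=imaging.grab_frame(c); print(c,[(round(q["p"],2),at_z(f,q["centre"],0)[:2].round(4)) for q in models.pinpoint(f,"tray")[:3]])
st()
f=imaging.grab_frame("top")
cv2.imwrite("pics/t4.png",cv2.resize(f["image"][150:300,110:350],None,fx=3.3,fy=3.3,interpolation=cv2.INTER_CUBIC))
hsv=cv2.cvtColor(f["image"],cv2.COLOR_BGR2HSV); m=cv2.inRange(hsv,(50,100,30),(75,255,255))
m=cv2.morphologyEx(m,cv2.MORPH_CLOSE,np.ones((3,3)))
for c in cv2.findContours(m,0,2)[0]:
    if cv2.contourArea(c)>300:
        b=cv2.boxPoints(cv2.minAreaRect(c)); P=np.array([at_z(f,p,.035)[:2] for p in b]); print(b.round(0).tolist(),P.round(3).tolist(),P.mean(0).round(4))
E
```

```text
top [(0.85, array([0.4052, 0.525 ])), (0.78, array([0.4651, 0.3495])), (0.62, array([0.338 , 0.1758]))]
top [(0.85, array([0.3977, 0.5251])), (0.73, array([0.3341, 0.1813])), (0.65, array([0.4705, 0.3455]))]
top [(0.74, array([0.4787, 0.3481]))]
scene [(0.88, array([0.3412, 0.1743])), (0.63, array([0.4723, 0.3522])), (0.38, array([0.3882, 0.5244]))]
scene [(0.83, array([0.4739, 0.3386])), (0.78, array([0.3468, 0.1851])), (0.42, array([0.3987, 0.5273]))]
scene [(0.84, array([0.461 , 0.3369])), (0.66, array([0.3371, 0.2005])), (0.4, array([0.3936, 0.5211]))]
22.225 [0.5658 0.1226 0.2548] F [ 0.2  0.3 -1.5] w 0.432 q [11.1 20.1 92.5 -0.  67.4 11.3]
[[221.0, 268.0], [237.0, 267.0], [240.0, 308.0], [224.0, 309.0]] [[0.39, 0.239], [0.393, 0.193], [0.279, 0.185], [0.276, 0.231]] [0.3342 0.2121]
[[99.0, 262.0], [132.0, 240.0], [151.0, 268.0], [118.0, 290.0]] [[0.412, 0.582], [0.472, 0.49], [0.392, 0.436], [0.332, 0.528]] [0.4023 0.5092]
[[160.0, 216.0], [206.0, 212.0], [210.0, 265.0], [164.0, 268.0]] [[0.539, 0.412], [0.548, 0.281], [0.4, 0.269], [0.391, 0.399]] [0.4695 0.34  ]
```

View pics/t4.png

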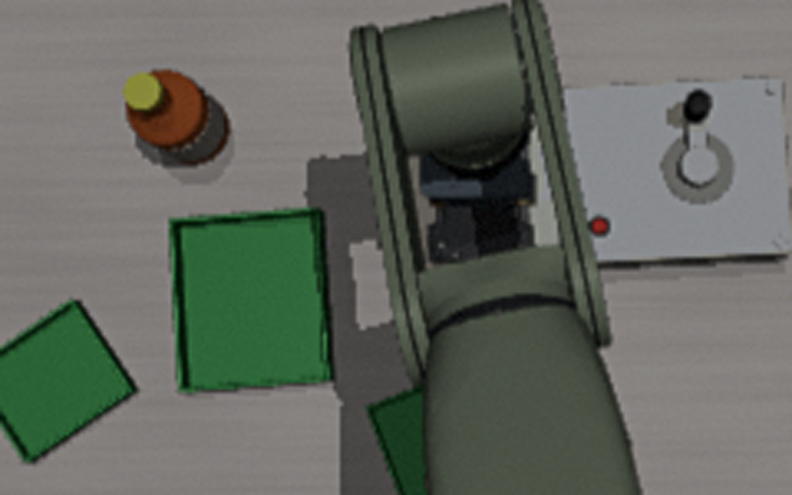

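The top view shows the large tray at (250,300) in the crop, which is its world centre of about (0.468, 0.343). It is clear of the bottle at (170,110), and the flag at (598,227) is still down. Carrying the core over.

Emit:
{"op": "arm_command", "data": {"grip": [-1,-1,-1,-1,-1], "travel": [[0,-17,-38],[0,-39,-86],[0,-61,-134],[0,-82,-182],[0,-99,-220]], "dr": [[0,0,0],[0,0,0],[0,0,0],[0,0,0],[0,0,0]]}}

```text
clock: 22.9
position: [0.4666, 0.3447, 0.2553]
orientation: [[0.0, 1.0, -0.002], [0.0, -0.002, -1.0], [-1.0, 0.0, -0.0]]
contact_force: [-0.4, -0.9, -1.5]
width: 0.437
```

```bash
python3 - <<'E'
from h import *
st();f=imaging.grab_frame("scene");f=imaging.grab_frame("scene");s=st();print(np.round(s["orientation"],3).tolist())
cv2.imwrite("pics/s5.png",cv2.resize(f["image"][120:250,240:400],None,fx=5,fy=4.6,interpolation=cv2.INTER_CUBIC))
E
```

```text
22.9 [0.4666 0.3447 0.2553] F [-0.4 -0.9 -1.5] w 0.437 q [35.3 20.2 92.3  0.  67.5 35.4]
23.0 [0.4659 0.3463 0.2551] F [-0.7 -0.4 -1.9] w 0.436 q [35.4 20.2 92.3  0.1 67.4 35.3]
[[-0.0, 1.0, 0.001], [0.002, 0.001, -1.0], [-1.0, -0.0, -0.002]]
```

View pics/s5.png

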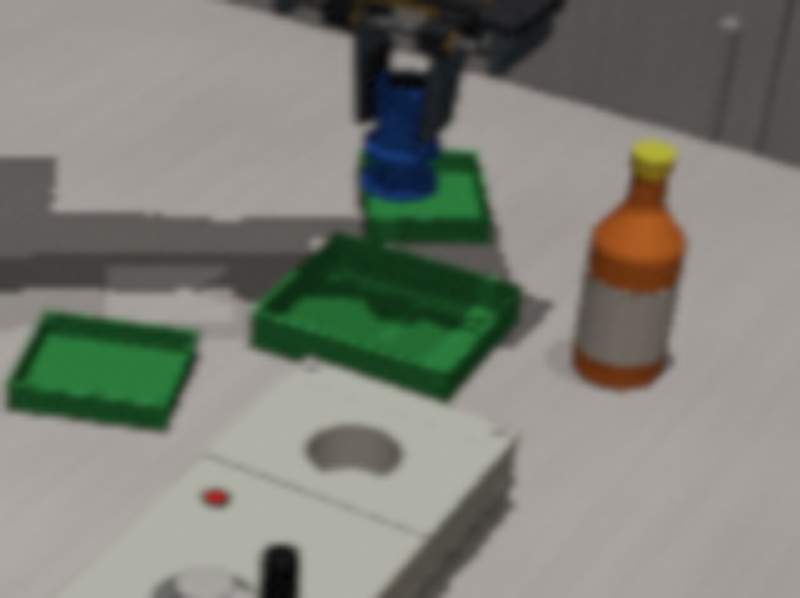

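The core hangs upright at (400,140). The well at (352,452) is empty, and the flag at (215,497) is down. Lowering onto the tray floor, slowing near contact.

Emit:
{"op": "arm_command", "data": {"grip": [-1,-1,-1,-1,-1], "travel": [[35,0,3],[75,0,3],[105,0,3],[118,0,3],[122,0,3]], "dr": [[0,0,0],[0,0,0],[0,0,0],[0,0,0],[0,0,0]]}}

```text
clock: 23.62
position: [0.4679, 0.3396, 0.133]
orientation: [[-0.0, 1.0, -0.003], [-0.0, -0.003, -1.0], [-1.0, -0.0, 0.0]]
contact_force: [0.0, -0.5, -1.7]
width: 0.434
```

Emit:
{"op": "arm_command", "data": {"grip": [-1,-1,-1,-1,-1], "travel": [[1,0,0],[2,0,0],[3,0,0],[4,0,0],[5,0,0]], "dr": [[0,0,0],[0,0,0],[0,0,0],[0,0,0],[0,0,0]]}}

```text
clock: 24.25
position: [0.4682, 0.3403, 0.1312]
orientation: [[0.003, 1.0, -0.003], [0.002, -0.003, -1.0], [-1.0, 0.003, -0.002]]
contact_force: [-2.2, -3.0, 19.3]
width: 0.431
```

Contact. I'll ease off, open partly and look before leaving.

Emit:
{"op": "arm_command", "data": {"grip": [-1,-1,0.3,0.3,0.3], "travel": [[-2,0,0],[-3,0,0],[-3,0,0],[-3,0,0],[-3,0,0]], "dr": [[0,0,0],[0,0,0],[0,0,0],[0,0,0],[0,0,0]]}}

```text
clock: 24.88
position: [0.4676, 0.3399, 0.1311]
orientation: [[-0.0, 1.0, -0.003], [-0.0, -0.003, -1.0], [-1.0, -0.0, 0.0]]
contact_force: [0.3, -0.2, 0.0]
width: 0.649
```

Emit:
{"op": "arm_command", "data": {"grip": [0.5,0.5,0.5,0.5,0.5], "travel": [[0,0,0],[-10,0,0],[-30,0,0],[-70,0,0],[-120,0,0]], "dr": [[0,0,0],[0,0,0],[0,0,0],[0,0,0],[0,0,0]]}}

```text
clock: 25.5
position: [0.4672, 0.3396, 0.2523]
orientation: [[-0.001, 1.0, -0.003], [-0.001, -0.003, -1.0], [-1.0, -0.001, 0.001]]
contact_force: [1.2, -0.0, -0.1]
width: 0.751
```

```bash
python3 - <<'E'
from h import *
st();f=imaging.grab_frame("scene");f=imaging.grab_frame("scene");st()
cv2.imwrite("pics/s6.png",cv2.resize(f["image"][120:250,240:400],None,fx=5,fy=4.6,interpolation=cv2.INTER_CUBIC))
print([(round(q["p"],2),at_z(f,q["centre"],.069).round(4)) for q in models.pinpoint(f,"core_grip")[:1]])
for n in("pan","juice","cup"): print(n,[(round(q["p"],2),at_z(f,q["centre"],0)[:2].round(4)) for q in models.pinpoint(f,n)[:1]])
E
```

```text
25.5 [0.4672 0.3396 0.2523] F [ 1.2 -0.  -0.1] w 0.751 q [34.9 20.2 92.9 -0.  67.1 35.1]
25.6 [0.4698 0.3415 0.258 ] F [0.1 0.8 0.2] w 0.751 q [34.9 19.9 92.4 -0.  66.9 35.1]
[(0.73, array([0.4785, 0.3363, 0.069 ]))]
pan [(0.85, array([ 0.4293, -0.3489]))]
juice [(0.85, array([0.6267, 0.3943]))]
cup [(0.89, array([ 0.6397, -0.3662]))]
```

View pics/s6.png

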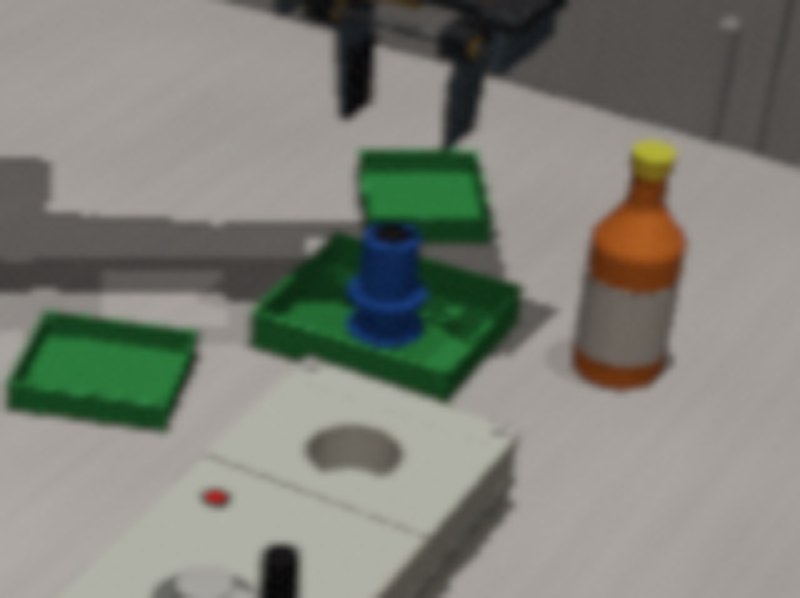

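The core stands upright at (388,290) inside the large tray. The hand is clear above it, the flag at (215,497) is down, and the bottle hasn't moved.

```bash
python3 -c "from h import *;st();print(workorder.job_done())"
```

```text
25.8 [0.467  0.3395 0.2503] F [-0.1  0.2 -0.1] w 0.75 q [34.9 20.2 93.  -0.  66.8 35.1]
the job is handed in; nothing more can be done
None
```

I turned the crank clockwise about 2.5 turns until the drag dropped. I then lifted the blue core out and stood it in the 150x130 green tray, and handed the job in at 25.8 s. No verdict came back.

- **Crank:** in the slow-motion check the force fell from about 4.4 N to about 1 N. I stopped at most about 0.3 turn past the drop, and the flag is still down in the last picture. The wound drag read lower than the stated 7 to 12 N throughout (3 to 4.5 N). The clear drop, and the core lifting with only its own weight (about 1.5 N), confirmed the release.
- **Core:** it stands upright near the tray centre with the gripper clear of it. The foot touched down about 4 mm higher than I had calculated. That puts the grip about 71 mm above the counter, inside the 55 to 78 mm window. While I was setting it down, the contact force reached 19 N.
- **Bystanders:** the pan, bottle and cup were all found within about 5 mm of where they started, which is within the measuring noise.

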